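# Set the bottle holder's gap with its knurled wheel

## Task

Close the bench bottle holder to its set size: lay a fingertip on top of the knurled steel wheel and roll it towards the jaws, stroke by stroke, until the tip of the sliding jaw's red pointer stands over the green gauge mark on the scale rail, then let go and move clear. Work the wheel only: do not push the jaw, pointer or gauge mark, and leave the little bottle standing between the jaws, and everything else on the bench, where it is.

Things in the scene. Friction and masses are not known exactly. Their poses are not given: they have to be found in the camera images.
- holder: grey bottle holder bolted to the bench, 115 x 265 mm. Origin on the bench under the centre line of jaws and wheel; y axis along its length from the fixed jaw (-y end, gripping face at y = -95 mm) past the sliding jaw to the wheel housing (y = 38..122 mm, cheeks 60 mm high beside the wheel); z up. Bed top 12 mm, jaws 51 mm high. Scale rail at x = -58 mm, 18 mm wide, top at 30 mm
- wheel: knurled steel adjuster wheel, dark with bright ribs, 52 mm diameter, 24 mm wide, axle level along holder x. Origin at its centre, its frame turns with it. Rolling its top towards the jaws (holder -y) closes the gap by 8 mm a radian, about 0.31 mm for each mm rolled at the rim; the other way opens it. It turns with about 1 N at the rim and stays where it is left
- wheel_top (a point): highest point of the wheel's rim, where the fingertip goes: 76 mm above the bench, at (0, 80 mm) in the holder's frame, 16 mm proud of the housing's cheeks; axes as the holder's. The wheel is rigid and does not give way downwards: 3 to 15 N of press is plenty
- jaw: sliding aluminium jaw, 64 mm wide, 20 mm thick, with a rubber face; origin at the foot of its gripping face (12 mm above the bench), axes as the holder's; it slides along holder y, driven by the wheel, and towards -y closes the gap. Must not be touched.
- pointer (a point): tip of the red pointer (2.5 mm wide) that the sliding jaw carries out over the inner half of the scale rail, 10 mm behind the jaw's face and 36 mm above the bench
- gauge: green gauge mark, 6 mm wide along holder y, clipped over the outer half of the scale rail; origin on the rail's top, 30 mm above the bench, at the mark's middle along holder y; axes as the holder's. It does not move in a run; the wheel has always to be rolled towards the jaws to bring the pointer to it.
- vial_mid (a point): middle (31 mm up) of the small white bottle with red cap, 34 mm diameter, 62 mm high, 40 g, standing loose on the bed between the jaws near the fixed jaw
- timer: white bench timer, 68 x 62 x 19 mm, loose, origin under its centre
- amber_bottle: the amber bottle nearest the holder, black cap, 58 mm diameter, 116 mm high, loose, origin under its centre
- tweezers: steel tweezers lying flat, 124 mm long, loose, origin under their centre
Mind the look-alikes: they are no part of the job. Leave any blue or yellow look-alike of the part that bears vial_mid alone.

How it is judged (in metres and radians):
On the way:
1. a fingertip presses on the wheel (contact force between the fingers and wheel above 1 N), for 0.1 s.
At the end, for the whole second after the job is handed in: the middle of the pointer's tip stands within 3 mm of the middle of the green mark along the rail (that is, over the 6 mm mark), the jaw is at rest, and the small bottle stands upright within 6 mm of where it was (y of pointer in the frame of gauge between -0.003 and 0.003 m and linear speed of jaw below 0.002 m/s and distance of vial_mid from where it was at the start of the episode below 0.006 m and angle between vial_mid's own z axis and vertical below 0.1 rad); the robot touches nothing.
It fails at once if the robot pushes the sliding jaw or its pointer (contact force between any of the fingers, the arm and jaw above 1 N).
It fails at once if the robot pushes the gauge mark (contact force between any of the fingers, the arm and gauge above 1 N).
It fails at once if the small bottle is moved, lifted or tipped (distance of vial_mid from where it was at the start of the episode above 0.006 m or angle between vial_mid's own z axis and vertical above 0.2 rad).
It fails at once if another thing on the bench is moved or lifted (distance of any of timer, amber_bottle, tweezers from where it was at the start of the episode above 0.015 m).
It also fails if it takes over 54 s, if anything falls off the work surface, if the arm or the gripper's body presses on something with over 40 N, if the wrist force passes 120 N, or if a joint passes its speed limit or range.

## Robot

A 6-joint arm with a two-finger parallel gripper is mounted at the origin on a cart in front of the work surface, level with it; the furniture and walls round the work are solid. World frame = base frame: x ahead of the robot, y to its left, z up, the work surface at z = 0. Lengths are in mm, angles in rad, forces in N, time in s.
With the tool pointing down it reaches from about 325 to 850 mm from the base axis. Payload 15.5 kg.
Tool frame: the origin (TCP) lies between the finger pads; the fingertips stand 22 mm ahead of it and the grasp point (between the pads) lies 3 mm ahead of it; z points along the fingers, y is the direction in which the jaws open and shut (so a half turn about z gives the same grasp; the last joint's range is limited). The gripper opens to 91 mm and grips with 3 to 60 N. Pads are 32 mm wide; open, the fingers measure 118 mm over their backs; the gripper's body (76 mm by 178 mm) begins 60 mm behind the grasp point.
Start: joints at [1.083, 0.494, 1.345, -0, 1.302, -0.096], TCP at [238.653, 577.643, 235.915] pointing down, gripper open.
Joint ranges: [-2.91, 2.91], [-0.82, 2.16], [0.22, 2.67], [-1.22, 4.37], [0.12, 2.79], [-3.08, 3.08]. Speed limits (rad/s): [1.89, 1.89, 2.57, 3.01, 3.01, 3.01].

## Interface

Orientations are given as a 3x3 rotation matrix whose columns are the frame's x, y, z axes.
In Python, from rig import manip, vision gives the robot as it stands.
- The arm moves only by the tool arm_command, never from a script. Its argument "motion" is a list of rows, each an object with "fingers": the finger opening in m, from 0 to 0.0912; "delta_pos": the shift along the tool's x, y, z in m, a list of three; "angular": the turn, a rotation vector about the tool's x, y, z in rad, a list of three. A call has 1 to 10 rows; each row shifts and turns the pose as measured when the row begins, along the tool's axes as they then stand; what a row does not reach is not made up. A row lasts 1/12 s, in which the tool goes at most 41.7 mm and 7.16 degrees, less where a joint would pass 70% of its speed; a pose out of reach is approached as far as the arm can. A call is refused whole if a number of a shift passes 0.0417 or a number of a turn 0.125, either way. A call with a gripper value outside its range is refused whole. The fingers move at their own pace and stop on an object; "squeeze" is the grip in N (left out, the last holds). Time passes only in rows, so rows that do not move let the fingers close. It gives the time, the measured TCP pose, the force and the opening at its end, in the units of the state.
- manip.state(): the state, without advancing time (a new reading comes with each control period).
- vision.capture(name): name is "scene" or "top" or "wrist"; returns a dict with "image" (384x512x3 uint8, red, green, blue), "depth" (384x512 float32, mm along the optical axis (not along the pixel's ray), 0 where there is no reading), "vertical_fov" (degrees; the focal length in pixels is half the picture's height over the tangent of half this angle, whatever the lens; pixels are square), "cx", "cy" (the principal point, pixels), "eye" and "orientation" of the camera in the world. Camera axes: x right, y down, z forward; pixel columns grow to the right and rows downward; lengths in mm; the calibration is good to about 2 mm. A picture is of the moment at which its call begins.
- manip.hand_in(): hands the job in, once; it reports no verdict.
The state is a dict: "t": time; "joint_positions": joint angles; "qvel": joint speeds; "joint_torque": joint torques, N m; "position": TCP position; "tool_rot": TCP orientation; "contact_force": force on the tool from outside, world axes, zero at the start; "ft_torque": the same for the moment, N m; "opening": opening from 0.0 (shut) to 1.0 (fully open).
Only numpy, scipy, OpenCV 4.12 (cv2) and the standard library are available. Lean on these libraries where they do the work, as an engineer would, in place of code of your own. Each camera call takes 0.05 s, during which the arm holds its last target.

## Working session

There is one attempt and no reset: what is moved stays moved. The work goes in short steps, Python scripts to look and compute and a tool call to move; the robot and the scene stay as the last step left them, time stands still between calls to the robot, and variables do not carry over. Pictures are saved under pics/ and viewed, and the job is handed in when it is done.

Besides the shell and the picture viewer there is one more tool, called after "Call:" by a JSON object that holds its "fn" and its "kwargs". arm_command: Moves the arm, as the interface text tells. Its arguments: {"type":"object","properties":{"motion":{"type":"array"},"squeeze":{"type":"number"}},"required":["motion"]}

```bash
mkdir -p pics; ls; python3 - <<'E'
from rig import manip, vision
import cv2,pickle
d={}
for n in ("scene","top","wrist"):
    c=vision.capture(n); d[n]=c
    cv2.imwrite(f"pics/{n}0.png",c["image"][:,:,::-1])
    print(n,c["vertical_fov"],c["cx"],c["cy"],c["eye"],c["orientation"])
pickle.dump(d,open("c0.pkl","wb"))
print(manip.state())
E
```

```text
pics
scene 42.66924687976855 254.58881144673398 196.68825820002166 [-222.25156557 -587.46341201  976.51532729] [[ 0.59961005 -0.55707696  0.57457206]
 [-0.80024273 -0.40936627  0.43821321]
 [-0.00890806 -0.72255416 -0.69125692]]
top 47.342319574882126 265.3034512138651 188.36807883361996 [ 412.20583229  -20.03799779 1387.23520182] [[ 0.02250487 -0.99458877  0.10142341]
 [-0.99970306 -0.02333605 -0.00701598]
 [ 0.00934484 -0.1012354  -0.99481861]]
wrist 59.38470216731055 249.92538645608866 194.8387440405016 [166.89085167 607.06372898 385.11466559] [[ 3.81779629e-01  8.88655804e-01  2.54037747e-01]
 [ 9.24253333e-01 -3.66985438e-01 -1.05249534e-01]
 [-3.02455490e-04  2.74977362e-01 -9.61450653e-01]]
{'t': 0.15, 'joint_positions': array([ 1.08348983e+00,  4.94016400e-01,  1.34595619e+00,  3.60665786e-05,
        1.30250088e+00, -9.54981479e-02]), 'qvel': array([-0.00054815, -0.0013803 , -0.00394496, -0.00096827,  0.00045967,
        0.00012489]), 'joint_torque': array([ 2.84056630e-03, -8.79220891e+01, -3.82047379e+01,  7.09088682e-02,
        5.02932002e-02,  1.92207006e-05]), 'position': array([238.52819014, 577.41749023, 235.50123853]), 'tool_rot': array([[-9.24216353e-01,  3.81869004e-01, -4.43170491e-04],
       [ 3.81869242e-01,  9.24216047e-01, -7.62007043e-04],
       [ 1.18598409e-04, -8.73492550e-04, -9.99999611e-01]]), 'contact_force': array([ 0.45623696, -0.2183886 ,  0.28144916]), 'ft_torque': array([0.0805976 , 0.0379431 , 0.03420513]), 'opening': 1.0023748397159127}
```

View pics/scene0.png

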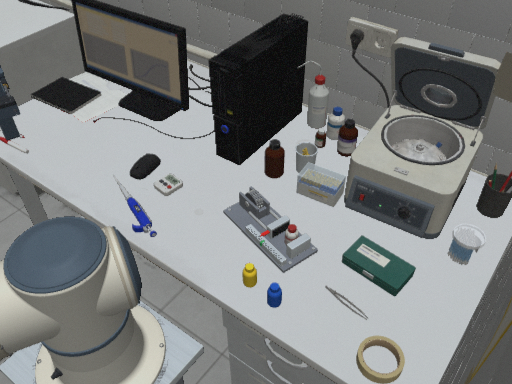

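View pics/top0.png

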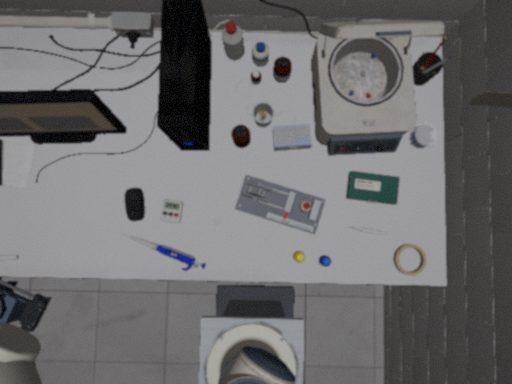

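View pics/wrist0.png

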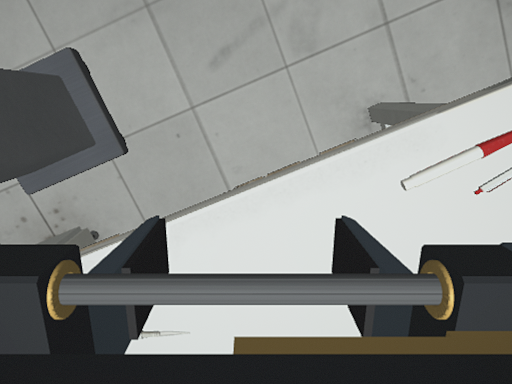

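The scene view shows the holder at about (268,228): the white, red-capped bottle at (291,232), wheel housing at (255,205). In the top view the holder is at (280,203), its bottle at (306,206), the wheel near (258,190). The blue and yellow look-alikes are at (325,261) and (299,257).

```bash
python3 - <<'E'
import cv2,pickle
d=pickle.load(open("c0.pkl","rb"))
a=cv2.resize(d["top"]["image"][165:245,225:335,::-1],None,fx=7,fy=7,interpolation=cv2.INTER_CUBIC)
cv2.imwrite("pics/topc.png",a)
a=cv2.resize(d["scene"]["image"][180:270,215:325,::-1],None,fx=6.5,fy=6.5,interpolation=cv2.INTER_CUBIC)
cv2.imwrite("pics/scenec.png",a)
E
```

```text
(no output)
```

View pics/topc.png

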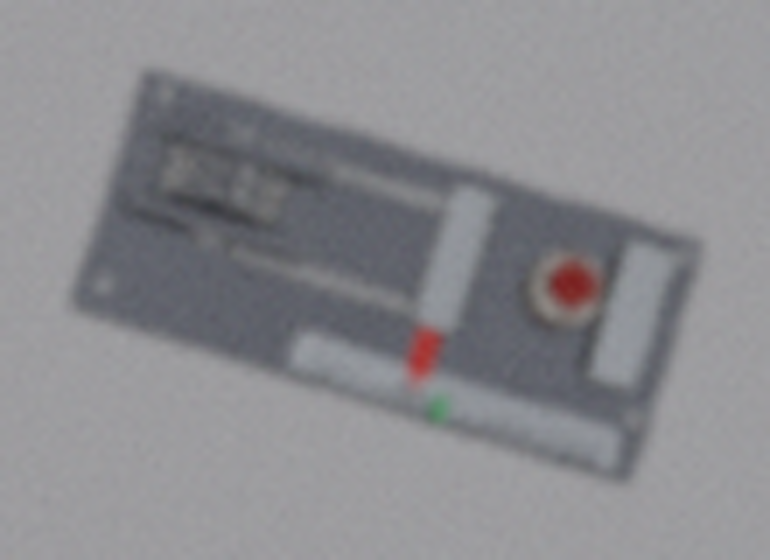

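View pics/scenec.png

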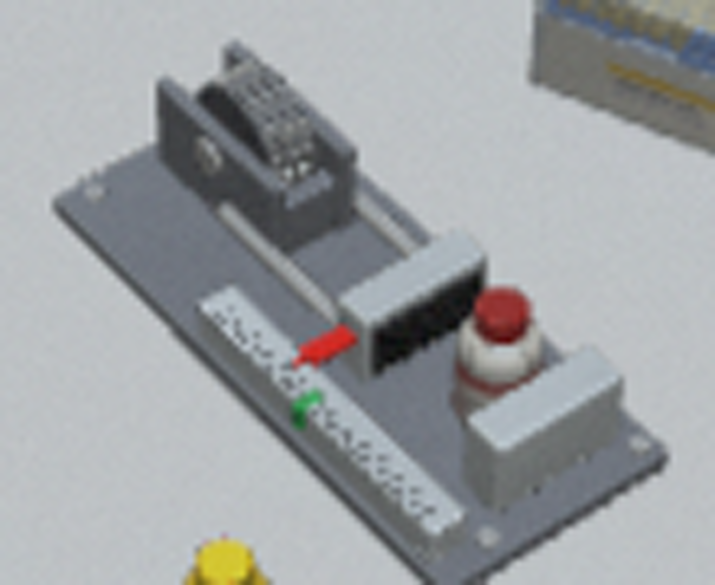

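```bash
cat > h.py <<'E'
import numpy as np,cv2
def ray(c,u,v):
    f=c["image"].shape[0]/2/np.tan(np.radians(c["vertical_fov"])/2)
    d=np.array([(u-c["cx"])/f,(v-c["cy"])/f,1.0]); return np.array(c["orientation"])@d
def onz(c,u,v,z):
    r=ray(c,u,v); e=np.array(c["eye"]); return e+r*(z-e[2])/r[2]
def proj(c,P):
    f=c["image"].shape[0]/2/np.tan(np.radians(c["vertical_fov"])/2)
    q=np.array(c["orientation"]).T@(np.array(P)-np.array(c["eye"])); return q[0]/q[2]*f+c["cx"],q[1]/q[2]*f+c["cy"]
def cent(m): 
    v,u=np.nonzero(m); return u.mean(),v.mean(),len(u)
E
python3 - <<'E'
import pickle
from h import *
d=pickle.load(open("c0.pkl","rb"))
# base corners read from crop (/7+offset), bed top z=12
t=d["top"]
for n,(u,v),z in [("TL",(150,70),12),("TR",(700,240),12),("BR",(628,482),12),("BL",(75,302),12),("wheeltop",(218,178),76),("wheelC",(218,178),60),("pointer",(416,380),36),("gauge",(438,410),32),("vialcap",(572,285),62),("jawL",(470,190),63),("jawB",(432,325),63)]:
    print(n,onz(t,225+(u+.5)/7-.5,165+(v+.5)/7-.5,z).round(1))
s=d["scene"]
for n,(u,v),z in [("wheeltop",(262,90),76),("pointer",(296,362),36),("gauge",(308,402),33),("baseL",(55,205),12),("baseR",(665,458),12),("vialcap",(503,305),62)]:
    print("s",n,onz(s,215+u/6.5,180+v/6.5,z).round(1))
E
```

```text
TL [594.9  32.3  12. ]
TR [ 523.6 -217.3   12. ]
BR [ 414.4 -186.    12. ]
BL [489.2  63.1  12. ]
wheeltop [540.3  -0.6  76. ]
wheelC [ 5.418e+02 -3.000e-01  6.000e+01]
pointer [456.9 -89.3  36. ]
gauge [444.1 -99.4  32. ]
vialcap [ 498.7 -154.8   62. ]
jawL [ 538.9 -109.8   63. ]
jawB [479.9 -94.4  63. ]
s wheeltop [536.2 -11.6  76. ]
s pointer [453.1 -89.9  36. ]
s gauge [ 441.3 -104.5   33. ]
s baseL [481.4  57.6  12. ]
s baseR [ 515.6 -223.2   12. ]
s vialcap [ 506.  -150.9   62. ]
```

Candidates for the part with the cap: white bottle with red cap at top (306,206), which is the right one, blue bottle (325,261), and yellow bottle (299,257). The wheel is at top (256,190), between the housing cheeks, and the crop confirms it. I'm moving above it now, fingers shut.

Call:
{"fn": "arm_command", "kwargs": {"motion": [{"fingers": 0,"delta_pos": [-0.025,-0.021,0],"angular": [0,0,0]},{"fingers": 0,"delta_pos": [-0.025,-0.021,0],"angular": [0,0,0]},{"fingers": 0,"delta_pos": [-0.025,-0.021,0],"angular": [0,0,0]},{"fingers": 0,"delta_pos": [-0.025,-0.021,0],"angular": [0,0,0]},{"fingers": 0,"delta_pos": [-0.025,-0.021,0],"angular": [0,0,0]},{"fingers": 0,"delta_pos": [-0.025,-0.021,0],"angular": [0,0,0]},{"fingers": 0,"delta_pos": [-0.025,-0.021,0],"angular": [0,0,0]},{"fingers": 0,"delta_pos": [-0.025,-0.021,0],"angular": [0,0,0]},{"fingers": 0,"delta_pos": [-0.025,-0.021,0],"angular": [0,0,0]},{"fingers": 0,"delta_pos": [-0.025,-0.021,0],"angular": [0,0,0]}], "squeeze": 10}}

```text
t: 0.98
position: [391.2, 280.2, 233.1]
tool_rot: [[-0.928, 0.374, -0.002], [0.374, 0.928, -0.001], [0.002, -0.002, -1.0]]
contact_force: [-0.1, 0.1, -0.1]
opening: 0.301
```

Call:
{"fn": "arm_command", "kwargs": {"motion": [{"fingers": 0,"delta_pos": [-0.025,-0.021,0],"angular": [0,0,0]},{"fingers": 0,"delta_pos": [-0.025,-0.021,0],"angular": [0,0,0]},{"fingers": 0,"delta_pos": [-0.025,-0.021,0],"angular": [0,0,0]},{"fingers": 0,"delta_pos": [-0.025,-0.021,0],"angular": [0,0,0]},{"fingers": 0,"delta_pos": [-0.025,-0.021,0],"angular": [0,0,0]},{"fingers": 0,"delta_pos": [-0.025,-0.021,0],"angular": [0,0,0]},{"fingers": 0,"delta_pos": [-0.025,-0.021,0],"angular": [0,0,0]},{"fingers": 0,"delta_pos": [-0.025,-0.021,0],"angular": [0,0,0]},{"fingers": 0,"delta_pos": [-0.025,-0.021,0],"angular": [0,0,0]},{"fingers": 0,"delta_pos": [0,0,0],"angular": [0,0,0]}]}}

```text
t: 1.82
position: [535.3, 1.4, 232.6]
tool_rot: [[-0.926, 0.377, -0.002], [0.377, 0.926, -0.002], [0.001, -0.003, -1.0]]
contact_force: [-1.6, -0.1, 0.3]
opening: 0.004
```

Call:
{"fn": "arm_command", "kwargs": {"motion": [{"fingers": 0,"delta_pos": [0,0,0],"angular": [0,0,-0.12]},{"fingers": 0,"delta_pos": [0,0,0],"angular": [0,0,-0.12]},{"fingers": 0,"delta_pos": [0,0,0],"angular": [0,0,-0.12]},{"fingers": 0,"delta_pos": [0,0,0],"angular": [0,0,-0.12]},{"fingers": 0,"delta_pos": [0,0,0],"angular": [0,0,-0.12]},{"fingers": 0,"delta_pos": [0,0,0],"angular": [0,0,-0.12]},{"fingers": 0,"delta_pos": [0,0,0],"angular": [0,0,-0.12]},{"fingers": 0,"delta_pos": [0,0,0],"angular": [0,0,-0.12]},{"fingers": 0,"delta_pos": [0,0,0],"angular": [0,0,-0.12]},{"fingers": 0,"delta_pos": [0,0,0],"angular": [0,0,0]}]}}

```text
t: 2.65
position: [534.9, -1.7, 230.4]
tool_rot: [[-0.742, -0.67, -0.006], [-0.67, 0.742, -0.002], [0.006, 0.003, -1.0]]
contact_force: [-0.5, 0.2, -0.4]
opening: 0.008
```

```bash
python3 - <<'E'
from rig import manip
print(manip.state())
E
```

```text
{'t': 2.65, 'joint_positions': array([-0.11340071,  0.37615222,  1.57001333, -0.00256521,  1.20128311,
       -2.41772038]), 'qvel': array([ 0.00085397,  0.00039011,  0.00237283,  0.00054504, -0.0012461 ,
        0.16936843]), 'joint_torque': array([-2.71749194e-02, -7.39179182e+01, -3.54119039e+01, -9.89849889e-02,
        6.77431980e-02, -4.25318107e+00]), 'position': array([534.94583744,  -1.73541575, 230.40121426]), 'tool_rot': array([[-0.74217766, -0.67017555, -0.00608793],
       [-0.67017924,  0.74219731, -0.00171418],
       [ 0.00566724,  0.00280777, -0.99998   ]]), 'contact_force': array([-0.52642989,  0.15893939, -0.40394592]), 'ft_torque': array([0.07992172, 0.04166475, 0.00308448]), 'opening': 0.008224134578012805}
```

Call:
{"fn": "arm_command", "kwargs": {"motion": [{"fingers": 0,"delta_pos": [0,0,0],"angular": [0,0,-0.115]},{"fingers": 0,"delta_pos": [0,0,0],"angular": [0,0,-0.115]},{"fingers": 0,"delta_pos": [0,0,0],"angular": [0,0,-0.115]},{"fingers": 0,"delta_pos": [0,0,0],"angular": [0,0,-0.115]},{"fingers": 0,"delta_pos": [0,0,0],"angular": [0,0,0]},{"fingers": 0,"delta_pos": [0,0,0],"angular": [0,0,0]}]}}

```text
t: 3.15
position: [534.3, -1.4, 229.7]
tool_rot: [[-0.375, -0.927, -0.008], [-0.927, 0.375, -0.001], [0.004, 0.007, -1.0]]
contact_force: [-0.3, -0.4, -0.5]
opening: 0.005
```

```bash
python3 - <<'E'
from rig import manip,vision
import cv2,pickle
s=manip.state();print(s["position"],s["tool_rot"],s["joint_positions"])
c=vision.capture("wrist");pickle.dump(c,open("w1.pkl","wb"))
cv2.imwrite("pics/w1.png",c["image"][:,:,::-1]);print(c["eye"])
E
```

```text
[534.2502854   -1.41387085 229.69256195] [[-0.37513037 -0.92693867 -0.00786775]
 [-0.92696205  0.37515226 -0.00146492]
 [ 0.0043095   0.00674357 -0.99996798]] [-1.12978091e-01  3.76783452e-01  1.57120949e+00 -2.51216932e-03
  1.20125332e+00 -2.86909871e+00]
[506.35197062 -73.21365824 379.73467293]
```

View pics/w1.png

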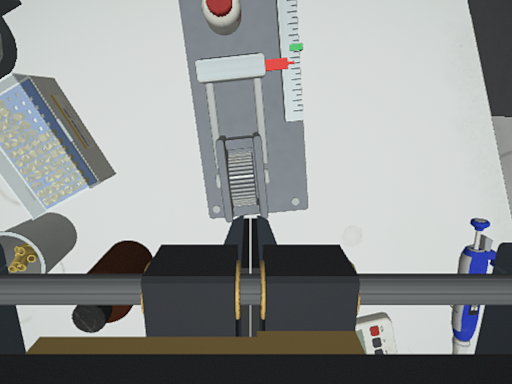

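```bash
python3 - <<'E'
import cv2,pickle
c=pickle.load(open("w1.pkl","rb"))
cv2.imwrite("pics/w1c.png",cv2.resize(c["image"][30:225,190:320,::-1],None,fx=3,fy=3,interpolation=cv2.INTER_CUBIC))
from h import *
im=cv2.cvtColor(c["image"],cv2.COLOR_RGB2HSV)
H,S,V=im[...,0].astype(int),im[...,1],im[...,2]
roi=np.zeros(H.shape,bool);roi[30:100,255:310]=1
g=roi&(H>45)&(H<85)&(S>120);r=roi&((H<8)|(H>172))&(S>140)
for n,m in(("g",g),("r",r)):
    v,u=np.nonzero(m);print(n,cent(m),u.min(),u.max(),v.min(),v.max())
    for uu in range(u.min(),u.max()+1): print(uu,v[u==uu].min(),v[u==uu].max(),end='; ')
E
```

```text
g (np.float64(295.6478873239437), np.float64(46.7887323943662), 71) 290 301 44 50
290 45 50; 291 45 50; 292 45 49; 293 45 49; 294 44 49; 295 44 49; 296 44 49; 297 44 49; 298 44 49; 299 44 49; 300 44 50; 301 44 49; r (np.float64(276.62948207171314), np.float64(63.86852589641434), 251) 265 293 58 70
265 60 63; 266 60 70; 267 60 70; 268 60 70; 269 60 70; 270 60 70; 271 59 69; 272 59 69; 273 59 69; 274 59 69; 275 59 69; 276 59 69; 277 59 69; 278 59 69; 279 58 69; 280 58 69; 281 59 69; 282 59 68; 283 58 68; 284 58 68; 285 58 68; 286 58 68; 287 62 67; 288 62 63; 289 62 63; 290 62 63; 291 62 63; 292 62 63; 293 62 62;
```

View pics/w1c.png

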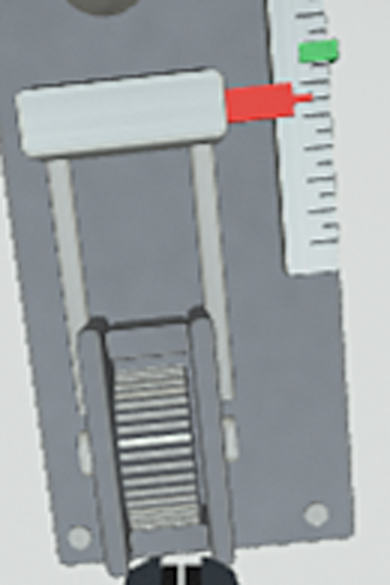

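```bash
python3 - <<'E'
import pickle
from h import *
c=pickle.load(open("w1.pkl","rb"))
f=lambda u,v,z:onz(c,190+(u+.5)/3-.5,30+(v+.5)/3-.5,z)
pts={"BRc":(353,535,12),"BLc":(63,563,12),"ULedge":(5,150,12),"cheekL":(97,320,60),"cheekR":(200,315,60),"wheelmid":(155,440,76),"wl":(118,440,74),"wr":(193,437,74),"whTop0":(150,362,60),"whBot":(160,530,60)}
for k,p in pts.items(): print(k,f(*p).round(1))
a=f(5,150,12)-f(63,563,12); print("edge dir",a/np.linalg.norm(a))
a=f(288,272,30)-f(268,0,30); print("rail dir",a/np.linalg.norm(a))
y=np.array([.282,.959,0]);
for z in (31,32,33,34): print(z,onz(c,295.6,46.8,z).round(1),(onz(c,293,62.7,36)-onz(c,295.6,46.8,z))@y)
E
```

```text
BRc [487.9  63.   12. ]
BLc [595.3  31.5  12. ]
ULedge [ 552.8 -113.9   12. ]
cheekL [541.2 -51.9  60. ]
cheekR [510.7 -41.2  60. ]
wheelmid [537.4 -12.7  76. ]
wl [548.2 -16.6  74. ]
wr [526.4  -8.7  74. ]
whTop0 [530.9 -33.5  60. ]
whBot [549.2  19.4  60. ]
edge dir [-0.28005956 -0.95998263  0.        ]
rail dir [0.27714109 0.96082923 0.        ]
31 [ 445.4 -101.5   31. ] 14.418121265313745
32 [ 445.6 -101.4   32. ] 14.29097560079302
33 [ 445.8 -101.4   33. ] 14.163829936272307
34 [ 445.9 -101.3   34. ] 14.03668427175161
```

Call:
{"fn": "arm_command", "kwargs": {"motion": [{"fingers": 0,"delta_pos": [-0.0074,-0.0049,0],"angular": [0,0,0]},{"fingers": 0,"delta_pos": [0,0,0.025],"angular": [0,0,0]},{"fingers": 0,"delta_pos": [0,0,0.025],"angular": [0,0,0]},{"fingers": 0,"delta_pos": [0,0,0.025],"angular": [0,0,0]},{"fingers": 0,"delta_pos": [0,0,0.025],"angular": [0,0,0]},{"fingers": 0,"delta_pos": [0,0,0.015],"angular": [0,0,0]},{"fingers": 0,"delta_pos": [0,0,0],"angular": [0,0,0]},{"fingers": 0,"delta_pos": [0,0,0],"angular": [0,0,0]}]}}

```text
t: 3.87
position: [546.8, 5.8, 111.5]
tool_rot: [[-0.405, -0.914, -0.001], [-0.914, 0.405, -0.002], [0.002, 0.001, -1.0]]
contact_force: [0.6, 0.6, 1.2]
opening: 0.003
```

```bash
cat > shot.py <<'E'
from rig import manip,vision
import cv2,pickle,sys
n=sys.argv[1]
s=manip.state();print(s["position"].round(1),s["contact_force"].round(1),s["tool_rot"].round(3).tolist())
c=vision.capture("wrist");pickle.dump(c,open(n+".pkl","wb"))
cv2.imwrite("pics/"+n+".png",c["image"][:,:,::-1])
E
python3 shot.py w2
```

```text
[546.8   5.8 111.5] [0.6 0.6 1.2] [[-0.405, -0.914, -0.001], [-0.914, 0.405, -0.002], [0.002, 0.001, -1.0]]
```

View pics/w2.png

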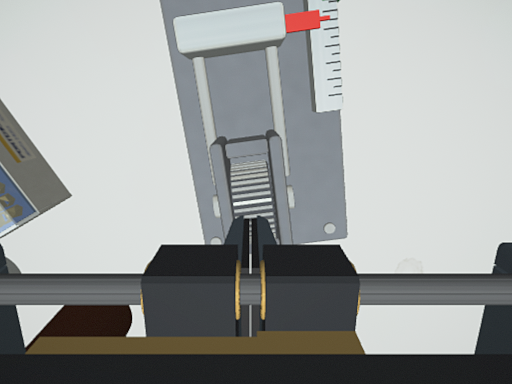

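Call:
{"fn": "arm_command", "kwargs": {"motion": [{"fingers": 0,"delta_pos": [0.004,0.004,0.006],"angular": [0,0,0]},{"fingers": 0,"delta_pos": [0,0,0.005],"angular": [0,0,0]},{"fingers": 0,"delta_pos": [0,0,0],"angular": [0,0,0]},{"fingers": 0,"delta_pos": [0,0,0],"angular": [0,0,0]}]}}

```text
t: 4.25
position: [543.1, 3.5, 103.0]
tool_rot: [[-0.407, -0.913, 0.004], [-0.913, 0.407, -0.002], [0.0, -0.005, -1.0]]
contact_force: [-0.2, -0.4, 0.3]
opening: 0.002
```

Call:
{"fn": "arm_command", "kwargs": {"motion": [{"fingers": 0,"delta_pos": [0,0.001,0.003],"angular": [0,0,0]},{"fingers": 0,"delta_pos": [0,0,0.003],"angular": [0,0,0]},{"fingers": 0,"delta_pos": [0,0,0.002],"angular": [0,0,0]}]}}

```text
t: 4.5
position: [543.2, 3.8, 97.2]
tool_rot: [[-0.408, -0.913, 0.008], [-0.913, 0.408, -0.003], [-0.001, -0.008, -1.0]]
contact_force: [-16.8, 2.8, 69.0]
opening: 0.003
```

Call:
{"fn": "arm_command", "kwargs": {"motion": [{"fingers": 0,"delta_pos": [0,0,-0.001],"angular": [0,0,0]}]}}

```text
t: 4.58
position: [543.0, 3.9, 98.9]
tool_rot: [[-0.408, -0.913, 0.008], [-0.913, 0.408, -0.003], [-0.001, -0.008, -1.0]]
contact_force: [0.0, 0.0, 0.2]
opening: 0.005
```

Call:
{"fn": "arm_command", "kwargs": {"motion": [{"fingers": 0,"delta_pos": [0,0,0.0005],"angular": [0,0,0]}]}}

```text
t: 4.67
position: [543.3, 3.9, 99.0]
tool_rot: [[-0.408, -0.913, 0.009], [-0.913, 0.408, -0.003], [-0.001, -0.009, -1.0]]
contact_force: [0.2, 0.2, -0.3]
opening: 0.007
```

Call:
{"fn": "arm_command", "kwargs": {"motion": [{"fingers": 0,"delta_pos": [0,0,0.0004],"angular": [0,0,0]}]}}

```text
t: 4.75
position: [543.4, 3.9, 98.7]
tool_rot: [[-0.408, -0.913, 0.009], [-0.913, 0.408, -0.003], [-0.001, -0.01, -1.0]]
contact_force: [-0.6, 0.2, -0.6]
opening: 0.002
```

Call:
{"fn": "arm_command", "kwargs": {"motion": [{"fingers": 0,"delta_pos": [0,0,0.0006],"angular": [0,0,0]}]}}

```text
t: 4.83
position: [543.6, 3.9, 98.0]
tool_rot: [[-0.408, -0.913, 0.01], [-0.913, 0.408, -0.003], [-0.001, -0.01, -1.0]]
contact_force: [-1.6, 0.8, 11.9]
opening: 0.006
```

Call:
{"fn": "arm_command", "kwargs": {"motion": [{"fingers": 0,"delta_pos": [0,0,0.0004],"angular": [0,0,0]}]}}

```text
t: 4.92
position: [543.7, 3.9, 97.9]
tool_rot: [[-0.408, -0.913, 0.01], [-0.913, 0.408, -0.003], [-0.002, -0.01, -1.0]]
contact_force: [-4.6, 0.2, 19.9]
opening: 0.006
```

Call:
{"fn": "arm_command", "kwargs": {"motion": [{"fingers": 0,"delta_pos": [0.003,-0.0002,0.0002],"angular": [0,0,0]},{"fingers": 0,"delta_pos": [0.003,-0.0002,0.0002],"angular": [0,0,0]}]}}

```text
t: 5.08
position: [542.0, -1.3, 98.1]
tool_rot: [[-0.407, -0.913, 0.011], [-0.913, 0.407, -0.002], [-0.002, -0.011, -1.0]]
contact_force: [-1.2, 2.4, 9.3]
opening: 0.005
```

Press is about 10 N and the tangential force looks right, so I'm continuing the stroke.

Call:
{"fn": "arm_command", "kwargs": {"motion": [{"fingers": 0,"delta_pos": [0.003,-0.0002,0.0003],"angular": [0,0,0]},{"fingers": 0,"delta_pos": [0.003,-0.0002,0.0003],"angular": [0,0,0]},{"fingers": 0,"delta_pos": [0.003,-0.0002,0.0003],"angular": [0,0,0]}]}}

```text
t: 5.33
position: [539.6, -9.6, 98.0]
tool_rot: [[-0.407, -0.913, 0.013], [-0.913, 0.407, -0.002], [-0.004, -0.013, -1.0]]
contact_force: [-1.7, 2.5, 12.1]
opening: 0.007
```

Call:
{"fn": "arm_command", "kwargs": {"motion": [{"fingers": 0,"delta_pos": [0.003,-0.0002,0.0002],"angular": [0,0,0]},{"fingers": 0,"delta_pos": [0.003,-0.0002,0.0002],"angular": [0,0,0]}]}}

```text
t: 5.5
position: [537.9, -15.3, 98.0]
tool_rot: [[-0.407, -0.913, 0.014], [-0.913, 0.407, -0.002], [-0.004, -0.014, -1.0]]
contact_force: [-1.9, 2.1, 8.8]
opening: 0.003
```

Call:
{"fn": "arm_command", "kwargs": {"motion": [{"fingers": 0,"delta_pos": [0,0,-0.004],"angular": [0,0,0]},{"fingers": 0,"delta_pos": [0,0,-0.03],"angular": [-0.0128,0.0057,0]},{"fingers": 0,"delta_pos": [0,0,-0.03],"angular": [0,0,0]},{"fingers": 0,"delta_pos": [0,0,0],"angular": [0,0,0]},{"fingers": 0,"delta_pos": [0,0,0],"angular": [0,0,0]}]}}

```text
t: 5.92
position: [536.5, -15.4, 163.2]
tool_rot: [[-0.408, -0.913, -0.004], [-0.913, 0.408, -0.001], [0.003, 0.003, -1.0]]
contact_force: [-0.8, 0.8, -1.6]
opening: 0.007
```

```bash
python3 shot.py w3; cat > gap.py <<'E'
import pickle,sys
from h import *
c=pickle.load(open(sys.argv[1]+".pkl","rb"))
im=cv2.cvtColor(c["image"],cv2.COLOR_RGB2HSV)
H,S=im[...,0].astype(int),im[...,1]
roi=np.zeros(H.shape,bool);roi[:150,230:400]=1
g=roi&(H>45)&(H<85)&(S>120);r=roi&((H<8)|(H>172))&(S>140)
def big(m):
    n,l,s,_=cv2.connectedComponentsWithStats(m.astype(np.uint8)); return l==1+np.argmax(s[1:,4])
g,r=big(g),big(r)
print("g",cent(g)); v,u=np.nonzero(r); k=u>=u.max()-5; pu,pv=u.max()-2.5,v[k].mean(); print("tip",u.max(),pv)
y=np.array([.279,.960,0]);gu,gv,_=cent(g)
print("gap",(onz(c,pu,pv,36)-onz(c,gu,gv,32.5))@y)
E
python3 gap.py w3; python3 gap.py w1
```

```text
[536.5 -15.4 163.2] [-0.8  0.8 -1.6] [[-0.408, -0.913, -0.004], [-0.913, 0.408, -0.001], [0.003, 0.003, -1.0]]
g (np.float64(311.6842105263158), np.float64(47.64035087719298), 114)
tip 308 58.666666666666664
gap 7.549356558329176
g (np.float64(295.6478873239437), np.float64(46.7887323943662), 71)
tip 293 62.45454545454545
gap 13.762163717483658
```

View pics/w3.png

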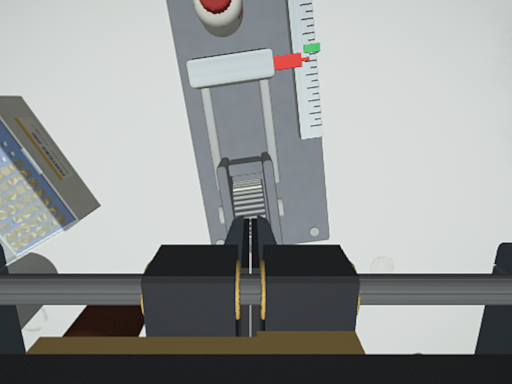

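The picture shows the pointer tip at (308,59) and the mark at (312,48). The gap is down from about 14 to 7.5 mm, as the rolled length predicts. Now the second stroke.

Call:
{"fn": "arm_command", "kwargs": {"motion": [{"fingers": 0,"delta_pos": [-0.0194,0.0029,0],"angular": [0,0,0]},{"fingers": 0,"delta_pos": [0,0,0.025],"angular": [0,0,0]},{"fingers": 0,"delta_pos": [0,0,0.025],"angular": [0,0,0]},{"fingers": 0,"delta_pos": [0,0,0.007],"angular": [0,0,0]},{"fingers": 0,"delta_pos": [0,0,0],"angular": [0,0,0]}]}}

```text
t: 6.38
position: [541.8, 4.4, 102.3]
tool_rot: [[-0.409, -0.913, -0.004], [-0.913, 0.409, -0.001], [0.003, 0.003, -1.0]]
contact_force: [0.3, 0.2, 0.5]
opening: 0.004
```

Call:
{"fn": "arm_command", "kwargs": {"motion": [{"fingers": 0,"delta_pos": [0,0,0.002],"angular": [0,0,0]},{"fingers": 0,"delta_pos": [0,0,0.0006],"angular": [0,0,0]}]}}

```text
t: 6.55
position: [541.2, 4.3, 99.4]
tool_rot: [[-0.409, -0.913, -0.006], [-0.913, 0.409, -0.001], [0.003, 0.005, -1.0]]
contact_force: [1.1, -0.0, -0.3]
opening: 0.006
```

Call:
{"fn": "arm_command", "kwargs": {"motion": [{"fingers": 0,"delta_pos": [0,0,0.0006],"angular": [0,0,0]}]}}

```text
t: 6.63
position: [541.5, 4.2, 99.3]
tool_rot: [[-0.409, -0.913, -0.005], [-0.913, 0.409, -0.001], [0.003, 0.005, -1.0]]
contact_force: [-0.7, 0.7, -0.7]
opening: 0.006
```

Call:
{"fn": "arm_command", "kwargs": {"motion": [{"fingers": 0,"delta_pos": [0,0,0.0008],"angular": [0,0,0]}]}}

```text
t: 6.72
position: [541.8, 4.0, 99.1]
tool_rot: [[-0.409, -0.913, -0.005], [-0.913, 0.409, -0.001], [0.003, 0.004, -1.0]]
contact_force: [0.3, -0.8, 0.5]
opening: 0.006
```

Call:
{"fn": "arm_command", "kwargs": {"motion": [{"fingers": 0,"delta_pos": [0,0,0.0006],"angular": [0,0,0]}]}}

```text
t: 6.8
position: [542.2, 3.9, 99.0]
tool_rot: [[-0.409, -0.913, -0.004], [-0.913, 0.409, -0.001], [0.003, 0.003, -1.0]]
contact_force: [-0.5, 1.1, -0.3]
opening: 0.004
```

Call:
{"fn": "arm_command", "kwargs": {"motion": [{"fingers": 0,"delta_pos": [0,0,0.0008],"angular": [0,0,0]}]}}

```text
t: 6.88
position: [542.5, 3.8, 98.7]
tool_rot: [[-0.409, -0.913, -0.003], [-0.913, 0.409, -0.001], [0.002, 0.002, -1.0]]
contact_force: [0.3, 0.1, -0.0]
opening: 0.005
```

Call:
{"fn": "arm_command", "kwargs": {"motion": [{"fingers": 0,"delta_pos": [0,0,0.0006],"angular": [0,0,0]}]}}

```text
t: 6.97
position: [542.7, 3.7, 98.4]
tool_rot: [[-0.409, -0.912, -0.002], [-0.912, 0.409, -0.001], [0.002, 0.001, -1.0]]
contact_force: [-0.1, 0.0, 0.0]
opening: 0.004
```

Call:
{"fn": "arm_command", "kwargs": {"motion": [{"fingers": 0,"delta_pos": [0,0,0.0006],"angular": [0,0,0]}]}}

```text
t: 7.05
position: [542.8, 3.7, 98.1]
tool_rot: [[-0.409, -0.912, -0.001], [-0.912, 0.409, -0.002], [0.002, 0.001, -1.0]]
contact_force: [-1.9, -0.2, 6.7]
opening: 0.004
```

Call:
{"fn": "arm_command", "kwargs": {"motion": [{"fingers": 0,"delta_pos": [0,0,0.0004],"angular": [0,0,0]}]}}

```text
t: 7.13
position: [542.8, 3.7, 98.0]
tool_rot: [[-0.409, -0.912, -0.001], [-0.912, 0.409, -0.002], [0.002, 0.0, -1.0]]
contact_force: [-3.5, -0.1, 10.8]
opening: 0.007
```

Call:
{"fn": "arm_command", "kwargs": {"motion": [{"fingers": 0,"delta_pos": [0.003,-0.0002,0.0003],"angular": [0,0,0]},{"fingers": 0,"delta_pos": [0.003,-0.0002,0.0003],"angular": [0,0,0]},{"fingers": 0,"delta_pos": [0.003,-0.0002,0.0003],"angular": [0,0,0]},{"fingers": 0,"delta_pos": [0.003,-0.0002,0.0003],"angular": [0,0,0]}]}}

```text
t: 7.47
position: [539.5, -7.3, 98.1]
tool_rot: [[-0.409, -0.913, 0.002], [-0.913, 0.409, -0.001], [0.0, -0.002, -1.0]]
contact_force: [0.1, 1.2, 7.8]
opening: 0.008
```

Call:
{"fn": "arm_command", "kwargs": {"motion": [{"fingers": 0,"delta_pos": [0.003,-0.0002,0.0002],"angular": [0,0,0]},{"fingers": 0,"delta_pos": [0.003,-0.0002,0.0002],"angular": [0,0,0]},{"fingers": 0,"delta_pos": [0.003,-0.0002,0.0002],"angular": [0,0,0]}]}}

```text
t: 7.72
position: [536.8, -16.3, 98.1]
tool_rot: [[-0.409, -0.913, 0.003], [-0.913, 0.409, -0.001], [-0.0, -0.004, -1.0]]
contact_force: [-0.9, 0.5, 4.7]
opening: 0.007
```

Call:
{"fn": "arm_command", "kwargs": {"motion": [{"fingers": 0,"delta_pos": [0,0,-0.004],"angular": [0,0,0]},{"fingers": 0,"delta_pos": [0,0,-0.03],"angular": [0,0,0]},{"fingers": 0,"delta_pos": [0,0,-0.03],"angular": [0,0,0]},{"fingers": 0,"delta_pos": [0,0,0],"angular": [0,0,0]},{"fingers": 0,"delta_pos": [0,0,0],"angular": [0,0,0]}]}}

```text
t: 8.13
position: [535.1, -17.2, 163.9]
tool_rot: [[-0.41, -0.912, -0.001], [-0.912, 0.41, -0.001], [0.001, 0.0, -1.0]]
contact_force: [-0.6, 0.0, -0.4]
opening: 0.005
```

```bash
python3 shot.py w4; python3 gap.py w4; python3 -c "
import cv2;a=cv2.imread('pics/w4.png')[20:110,230:350];cv2.imwrite('pics/w4c.png',cv2.resize(a,None,fx=6,fy=6,interpolation=cv2.INTER_CUBIC))"
```

```text
[535.1 -17.2 163.9] [-0.6  0.  -0.4] [[-0.41, -0.912, -0.001], [-0.912, 0.41, -0.001], [0.001, 0.0, -1.0]]
g (np.float64(312.45054945054943), np.float64(49.89010989010989), 91)
tip 307 52.0
gap 1.0126116174063995
```

View pics/w4c.png

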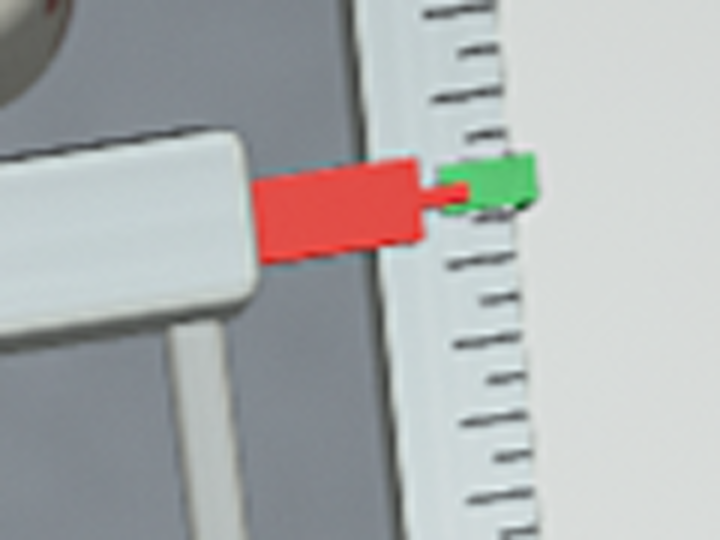

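The crop shows the red tip lying over the green mark, near its lower half. That measures about 1 mm short of centre, within the 3 mm tolerance. I'm moving clear and will check from another viewpoint.

Call:
{"fn": "arm_command", "kwargs": {"motion": [{"fingers": 0,"delta_pos": [0,0,-0.03],"angular": [0,0,0]},{"fingers": 0,"delta_pos": [0.005,0.02,-0.03],"angular": [0,0,0]},{"fingers": 0,"delta_pos": [0.005,0.02,0],"angular": [0,0,0]},{"fingers": 0,"delta_pos": [0,0,0],"angular": [0,0,0]},{"fingers": 0,"delta_pos": [0,0,0],"angular": [0,0,0]}]}}

```text
t: 8.6
position: [492.5, -9.6, 222.7]
tool_rot: [[-0.41, -0.912, -0.006], [-0.912, 0.41, -0.001], [0.003, 0.005, -1.0]]
contact_force: [-0.5, 0.2, 0.0]
opening: 0.004
```

```bash
python3 shot.py w5; python3 gap.py w5; python3 -c "
import cv2
from rig import vision
a=cv2.imread('pics/w5.png')[10:110,200:330];cv2.imwrite('pics/w5c.png',cv2.resize(a,None,fx=6,fy=6,interpolation=cv2.INTER_CUBIC))
a=vision.capture('scene')['image'][180:270,215:325,::-1];cv2.imwrite('pics/s5c.png',cv2.resize(a,None,fx=6.5,fy=6.5,interpolation=cv2.INTER_CUBIC))"
```

```text
[492.5  -9.6 222.7] [-0.5  0.2  0. ] [[-0.41, -0.912, -0.006], [-0.912, 0.41, -0.001], [0.003, 0.005, -1.0]]
g (np.float64(255.9655172413793), np.float64(70.93103448275862), 58)
tip 251 73.16666666666667
gap 1.2461487110246852
```

View pics/w5c.png

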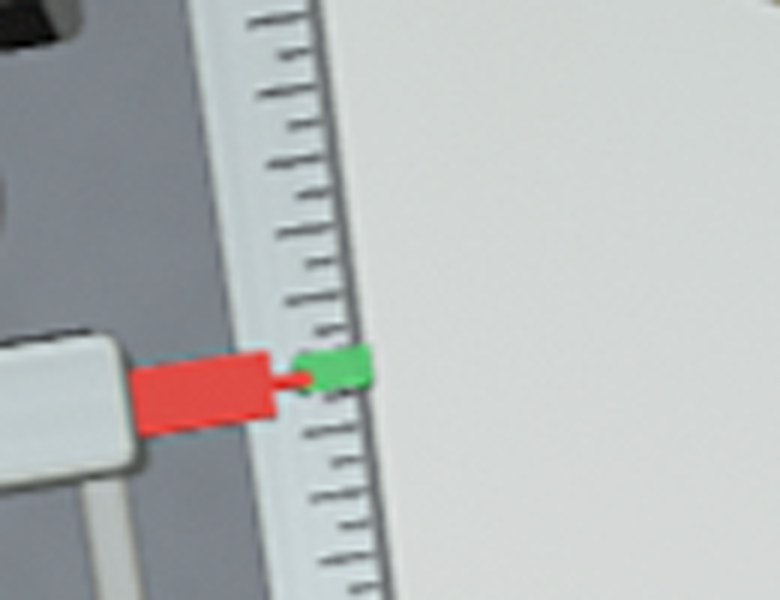

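View pics/s5c.png

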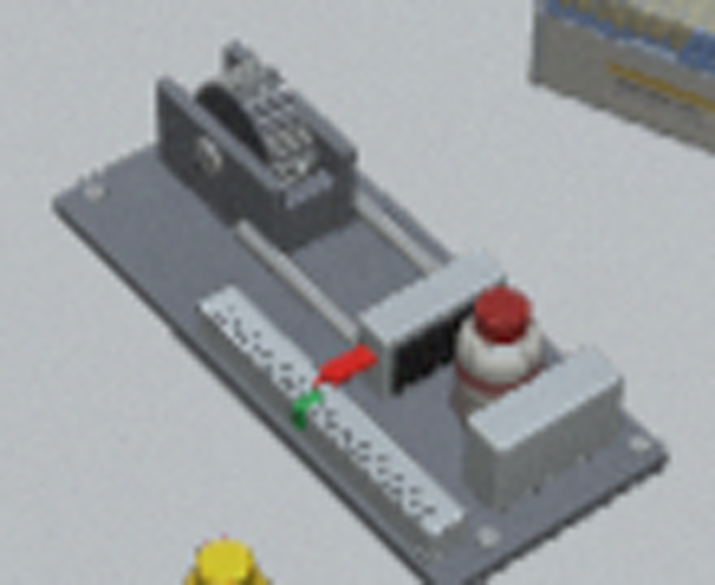

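Both views agree: the tip is over the mark, 1.0 to 1.2 mm from its middle. The bottle is standing at the same pixel as before, and the fingers are clear. Handing in.

```bash
python3 -c "
from rig import manip
print(manip.hand_in())"
```

```text
the job is handed in; nothing more can be done
None
```

The pointer now stands over the green mark, and I handed the job in at about 8.7 s of the 54 s allowed. I rolled the wheel towards the jaws in two 20 mm strokes with the closed fingertips, then lifted clear.

- **Pointer position:** two wrist views put the tip 1.0 and 1.2 mm short of the mark's middle, inside the 3 mm limit. The starting gap was about 14 mm, and the movement matched the stated 0.31 mm per mm rolled. I left the last millimetre rather than make a third small stroke.
- **Small bottle:** in the scene view it looks upright and at the same pixel as at the start.
- **Press force:** during the strokes it stayed around 5–12 N. My first touch on the wheel overshot to about 69 N for a moment, and settling back on before the first stroke briefly read 20 N. The 69 N is well above the 15 N advised but under the 120 N wrist limit.
- **Not checked:** I did not re-measure the timer, amber bottle or tweezers. Nothing came near them, and the force readings away from the wheel stayed near zero.

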